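# Load the jar mill and shift its gear by the weight of the jar

## Task

Take the sealed jar from the rack bay nearer the mill, feel as you lift it whether it is the heavy or the light one, and lay it gently, not dropped, along the mill's two rollers, about midway along them; the other jar ends lying in its own bay. Then pull the mill's sprung gear knob up out of its neutral notch, turn it and let it snap fully down into the notch beside the big disc (towards the rollers) if the jar is heavy, or beside the small disc (away from the rollers) if it is light. Last, press the start button fully and let go; never press it in neutral, and do not disturb the two flasks and the brush.

Things in the scene. Friction and masses are not known exactly. Their poses are not given: they have to be found in the camera images.
- jar_a_c (a point): sealed jar lying on its side, bare metal, white lid at one end, 60 mm diameter, 120 mm long; this point is its centre, x along its axis towards the lid. The two jars look alike: one heavy (0.67 to 0.83 kg), one light (0.27 to 0.37 kg); which lies where is unknown. Both start in the rack; the one to be milled is in the bay nearer the mill.
- jar_b_c (a point): sealed jar lying on its side, bare metal, white lid at one end, 60 mm diameter, 120 mm long; this point is its centre, x along its axis towards the lid. The two jars look alike: one heavy (0.67 to 0.83 kg), one light (0.27 to 0.37 kg); which lies where is unknown. Both start in the rack; the one to be milled is in the bay nearer the mill.
- bay_outer (a point): centre of a jar lying in the rack bay farther from the mill, 67 mm above the table. The rack is a plywood tray 150 x 190 mm with two bays 100 mm apart (y of this frame points to the other bay). In each a jar lies level along x on two rods with rubber tyres: rods 43 mm apart, 28 mm (tops) below the jar's axis, tyres 36 mm either side of its middle.
- bed (a point): centre of a jar lying properly on the mill's two rollers, 87 mm above the table, its axis along y of this frame, either end first. Rollers 205 mm long, 18 mm thick, 43 mm apart; the jar rests level on their rubber tyres 36 mm either side of this point. +y points along the rollers to the mill's grey gearbox: its wall is 110 mm away, its flat top 90 mm above the table.
- knob_grip (a point): gear knob on the gearbox top, black upright bar 50 mm long, 16 mm thick, 40 mm tall, with a steel pointer pin at its foot. This point is on its vertical turning axis, 19 mm below the bar's top, 38 mm above the gearbox top when down; the frame turns and rises with the knob, x along the bar towards the pointer. At the start the pointer lies in the neutral notch, along +x of bed.
- gear_pull (a joint): how far the knob is pulled straight up, m: 0 down in a notch, 0.016 upper stop. A spring pulls it down, 6 N at rest, 10 N at the stop. The pointer lies in notches of a dark index quadrant, 10 mm tall, 39 to 49 mm from the axis; it is clear of it above 0.008. Let go within 0.1 rad of a notch, it centres itself and snaps down.
- gear_turn (a joint): turn of the knob, rad, anticlockwise from above: 0 neutral (middle notch); -1.047 low gear for the heavy jar (notch by the big 17 mm disc, on the roller side); +1.047 high gear for the light jar (notch by the small 9 mm disc, away from the rollers); stops at -1.25 and 1.25. Turns freely only when pulled up.
- start (a joint): travel of the start button, m: 0 up, 0.006 fully pressed (about 5 N); springs back.
- start_top (a point): centre of the top of the start button, black, 28 mm diameter in a dark metal collar of 44 mm diameter, on the gearbox top at its near outer corner; it is pressed straight down. Its top stands 22 mm above the gearbox top.
- con_flask: bystander: conical glass flask, 80 mm diameter, 135 mm tall; origin at its underside.
- vol_flask: bystander: stoppered long-necked green glass flask, 74 mm diameter, 180 mm tall; origin at its underside.
- brush: bystander: wooden-handled brush 190 mm long lying on the table.
There are look-alikes about, which are no part of the job. What is shaped like the part that bears jar_a_c but purple is not meant.

How it is judged:
On the way, in this order (a step that is already met when the one before it is completed fails the run):
1. the jar from the bay nearer the mill lies on the rollers, released, and the other jar lies in its own bay (((x of jar_a_c in the frame of bed between -0.008 and 0.008 m and y of jar_a_c in the frame of bed between -0.03 and 0.03 m and z of jar_a_c in the frame of bed between -0.006 and 0.006 m and angle between the x axis of jar_a_c and the y axis of bed, either way round below 0.1 rad and contact force between the fingers and jar_a below 0.1 N and linear speed of each of jar_a, jar_b below 0.03 m/s and distance between jar_b_c and bay_outer below 0.025 m) or (x of jar_b_c in the frame of bed between -0.008 and 0.008 m and y of jar_b_c in the frame of bed between -0.03 and 0.03 m and z of jar_b_c in the frame of bed between -0.006 and 0.006 m and angle between the x axis of jar_b_c and the y axis of bed, either way round below 0.1 rad and contact force between the fingers and jar_b below 0.1 N and linear speed of each of jar_b, jar_a below 0.03 m/s and distance between jar_a_c and bay_outer below 0.025 m))), for 0.2 s.
2. the gear knob is pulled up clear of its notch (value of joint gear_pull above 0.008 m), for 0.05 s.
3. the knob is down in the notch that belongs to the jar's weight (heavy: its rest on the rollers takes over 5.2 N) (((x of jar_a_c in the frame of bed between -0.008 and 0.008 m and y of jar_a_c in the frame of bed between -0.03 and 0.03 m and z of jar_a_c in the frame of bed between -0.006 and 0.006 m and angle between the x axis of jar_a_c and the y axis of bed, either way round below 0.1 rad and contact force between the fingers and jar_a below 0.1 N and linear speed of each of jar_a, jar_b below 0.03 m/s and distance between jar_b_c and bay_outer below 0.025 m and contact force between jar_a and anything else above 5.2 N and value of joint gear_turn between -1.137 and -0.957 rad and value of joint gear_pull below 0.003 m) or (x of jar_a_c in the frame of bed between -0.008 and 0.008 m and y of jar_a_c in the frame of bed between -0.03 and 0.03 m and z of jar_a_c in the frame of bed between -0.006 and 0.006 m and angle between the x axis of jar_a_c and the y axis of bed, either way round below 0.1 rad and contact force between the fingers and jar_a below 0.1 N and linear speed of each of jar_a, jar_b below 0.03 m/s and distance between jar_b_c and bay_outer below 0.025 m and contact force between jar_a and anything else below 5.2 N and value of joint gear_turn between 0.957 and 1.137 rad and value of joint gear_pull below 0.003 m) or (x of jar_b_c in the frame of bed between -0.008 and 0.008 m and y of jar_b_c in the frame of bed between -0.03 and 0.03 m and z of jar_b_c in the frame of bed between -0.006 and 0.006 m and angle between the x axis of jar_b_c and the y axis of bed, either way round below 0.1 rad and contact force between the fingers and jar_b below 0.1 N and linear speed of each of jar_b, jar_a below 0.03 m/s and distance between jar_a_c and bay_outer below 0.025 m and contact force between jar_b and anything else above 5.2 N and value of joint gear_turn between -1.137 and -0.957 rad and value of joint gear_pull below 0.003 m) or (x of jar_b_c in the frame of bed between -0.008 and 0.008 m and y of jar_b_c in the frame of bed between -0.03 and 0.03 m and z of jar_b_c in the frame of bed between -0.006 and 0.006 m and angle between the x axis of jar_b_c and the y axis of bed, either way round below 0.1 rad and contact force between the fingers and jar_b below 0.1 N and linear speed of each of jar_b, jar_a below 0.03 m/s and distance between jar_a_c and bay_outer below 0.025 m and contact force between jar_b and anything else below 5.2 N and value of joint gear_turn between 0.957 and 1.137 rad and value of joint gear_pull below 0.003 m))), for 0.2 s.
4. the start button is pressed (value of joint start above 0.0045 m), for 0.05 s.
At the end, for the whole second after the job is handed in: Jar from the near bay at rest on the rollers, released (8 mm across, 6 mm in height, 30 mm along, 0.1 rad); other jar within 25 mm of its place in the outer bay; knob down (3 mm), within 0.09 rad of the big-disc notch for the heavy jar, small-disc for the light; start button up (((x of jar_a_c in the frame of bed between -0.008 and 0.008 m and y of jar_a_c in the frame of bed between -0.03 and 0.03 m and z of jar_a_c in the frame of bed between -0.006 and 0.006 m and angle between the x axis of jar_a_c and the y axis of bed, either way round below 0.1 rad and contact force between the fingers and jar_a below 0.1 N and linear speed of each of jar_a, jar_b below 0.03 m/s and distance between jar_b_c and bay_outer below 0.025 m and contact force between jar_a and anything else above 5.2 N and value of joint gear_turn between -1.137 and -0.957 rad and value of joint gear_pull below 0.003 m) or (x of jar_a_c in the frame of bed between -0.008 and 0.008 m and y of jar_a_c in the frame of bed between -0.03 and 0.03 m and z of jar_a_c in the frame of bed between -0.006 and 0.006 m and angle between the x axis of jar_a_c and the y axis of bed, either way round below 0.1 rad and contact force between the fingers and jar_a below 0.1 N and linear speed of each of jar_a, jar_b below 0.03 m/s and distance between jar_b_c and bay_outer below 0.025 m and contact force between jar_a and anything else below 5.2 N and value of joint gear_turn between 0.957 and 1.137 rad and value of joint gear_pull below 0.003 m) or (x of jar_b_c in the frame of bed between -0.008 and 0.008 m and y of jar_b_c in the frame of bed between -0.03 and 0.03 m and z of jar_b_c in the frame of bed between -0.006 and 0.006 m and angle between the x axis of jar_b_c and the y axis of bed, either way round below 0.1 rad and contact force between the fingers and jar_b below 0.1 N and linear speed of each of jar_b, jar_a below 0.03 m/s and distance between jar_a_c and bay_outer below 0.025 m and contact force between jar_b and anything else above 5.2 N and value of joint gear_turn between -1.137 and -0.957 rad and value of joint gear_pull below 0.003 m) or (x of jar_b_c in the frame of bed between -0.008 and 0.008 m and y of jar_b_c in the frame of bed between -0.03 and 0.03 m and z of jar_b_c in the frame of bed between -0.006 and 0.006 m and angle between the x axis of jar_b_c and the y axis of bed, either way round below 0.1 rad and contact force between the fingers and jar_b below 0.1 N and linear speed of each of jar_b, jar_a below 0.03 m/s and distance between jar_a_c and bay_outer below 0.025 m and contact force between jar_b and anything else below 5.2 N and value of joint gear_turn between 0.957 and 1.137 rad and value of joint gear_pull below 0.003 m)) and value of joint start below 0.0015 m); the robot touches nothing.
It fails at once if the start button is pressed while the gear is not in the low or the high gear (value of joint start above 0.003 m and value of joint gear_turn between -0.9 and 0.9 rad).
It fails at once if a jar is dropped (falls freely faster than 0.5 m/s) ((linear speed of jar_a above 0.5 m/s and contact force between the fingers and jar_a below 0.1 N) or (linear speed of jar_b above 0.5 m/s and contact force between the fingers and jar_b below 0.1 N)).
It fails at once if a flask or the brush is moved more than 30 mm (distance of any of con_flask, vol_flask, brush from where it was at the start of the episode above 0.03 m).
It fails at once if a flask is tipped (angle between any of con_flask, vol_flask's own z axis and vertical above 0.5 rad).
It also fails if it takes over 53 s, if anything falls off the work surface, if the arm or the gripper's body presses on something with over 40 N, if the wrist force passes 120 N, or if a joint passes its speed limit or range.

## Robot

A 6-joint arm with a two-finger parallel gripper is mounted at the origin on the work surface. World frame = base frame: x ahead of the robot, y to its left, z up, the work surface at z = 0. Lengths are in m, angles in rad, forces in N, time in s.
With the tool pointing down it reaches from about 0.35 to 0.775 m from the base axis. Payload 5.5 kg.
Tool frame: the origin (TCP) lies midway between the tips of the shut fingers; the grasp point (between the pads) lies 19 mm behind it; z points along the fingers, y is the line along which they close (so a half turn about z gives the same grasp; the last joint's range is limited). The gripper opens to 85 mm and grips with 20 to 120 N. Pads are 22 mm wide; open, the fingers measure 114 mm over their backs; the gripper's body (76 mm by 85 mm) begins 54 mm behind the grasp point. The pads swing forward as they close: fully open they stand 13 mm farther back than shut.
Start: joints at [1.025, 0.313, 0.046, 1.304, 0, 1.431], TCP at [0.227, 0.528, 0.231] pointing down, gripper open.
Joint ranges: [-2.76, 2.76], [-0.86, 1.69], [-1.03, 1.26], [-2.2, 2.34], [-1.47, 1.5], [-3.14, 3.14]. Speed limits (rad/s): [2.57, 2.57, 3.14, 3.14, 3.14, 3.14].

## Interface

Orientations are given as a unit quaternion [w, x, y, z].
In Python, from plant import * gives the robot as it stands.
- The arm moves only by the tool arm_command, never from a script. Its argument "targets" is a list of rows, each a list of 3 entries, a list of its own where there are three numbers: the shift along the tool's x, y, z in mm, then the turn, a rotation vector about the tool's x, y, z in rad, then the opening in per cent of the stroke, from 0 (shut) to 100 (fully open). In form: [[[dx, dy, dz], [wx, wy, wz], gripper], ...]. A call has 1 to 10 rows; each row is the pose to reach, as a shift and turn from the pose commanded when the call began, along the tool's axes at that moment; what a row does not reach only later rows make up. A row lasts 1/8 s, in which the tool goes at most 62.5 mm and 10.7 degrees, less where a joint would pass 70% of its speed; a pose out of reach is approached as far as the arm can. A call with a gripper value outside its range is refused whole. The fingers move at their own pace and stop on an object; the grip force is fixed at half the most. Time passes only in rows, so rows that repeat a pose let the fingers close. It gives the time, the measured TCP pose, the force, the opening and the grip force at its end, in the units of the state.
- get_obs(): the state, without advancing time (a new reading comes with each control period).
- read_camera(name): name is "scene" or "top" or "wrist"; returns a dict with "frame" (420x560x3 uint8, red, green, blue), "range_z" (420x560 float32, m along the optical axis (not along the pixel's ray), 0 where there is no reading), "fx", "fy", "cx", "cy" (pixels), "D" ([k1, k2, p1, p2, k3] as OpenCV has them; the pictures are not rectified), "R" (3x3) and "t" (3): a world point X has camera coordinates R X + t. Camera axes: x right, y down, z forward; pixel columns grow to the right and rows downward; lengths in m; the calibration is good to about 2 mm. A picture is of the moment at which its call begins.
- close_job(): hands the job in; it is judged then, once.
Trained networks look in a picture, given as the dict that the camera call returned (one of the last four; its "shot" number tells which), for a name from the list of things; names that differ only in an ending like _2 or _b are one class to them, and where a whole thing is asked for, a point or a joint stands for the part that bears it (a point fixed in the world has none). Each returns a list of dicts, best first, with "confidence" (0 to 1); they miss things now and then, are a little off and sometimes report something else, mostly with a low value. They report only what shows in the picture. A call takes as long as a camera call. They do not tell look-alikes from the thing itself.
- recognise(name, picture): "at" ([row, column] in pixels, amid what is visible of it).
- cut_out(name, picture): "region" (420x560 bool, what is visible of it) and "at" ([row, column] in pixels, amid what is visible of it).
The state is a dict: "clock": time; "qpos": joint angles; "qd": joint speeds; "tau": joint torques, N m; "position": TCP position; "tcp_rot": TCP orientation; "ft_force": force on the tool from outside, world axes, zero at the start; "torque": the same for the moment, N m; "grip_width": opening from 0.0 (shut) to 1.0 (fully open); "grasp_force": force on a finger pad.
Only numpy, scipy, OpenCV 4.12 (cv2) and the standard library are available. Lean on these libraries where they do the work, as an engineer would, in place of code of your own. Each camera call takes 0.05 s, during which the arm holds its last target. There are 200 camera calls.

## Working session

There is one attempt and no reset: what is moved stays moved. The work goes in short steps, Python scripts to look and compute and a tool call to move; the robot and the scene stay as the last step left them, time stands still between calls to the robot, and variables do not carry over. Pictures are saved under pics/ and viewed, at most 10 in all, crops included, and the job is handed in when it is done.

Besides the shell and the picture viewer there is one more tool, called after "Request:" by a JSON object that holds its "method" and its "body", one argument or row to a line. arm_command: Moves the arm, as the interface text tells. Its arguments: {"type":"object","properties":{"targets":{"type":"array","items":{"type":"array"}}},"required":["targets"]}

```bash
ls; mkdir -p pics
cat > h.py <<'E'
from plant import *
import numpy as np, cv2
from scipy.spatial.transform import Rotation as Rn
def cloud(p):
    """world xyz for every pixel (nan if no reading)"""
    K=np.array([[p['fx'],0,p['cx']],[0,p['fy'],p['cy']],[0,0,1.]])
    h,w=p['range_z'].shape
    v,u=np.mgrid[0:h,0:w]
    n=cv2.undistortPoints(np.stack([u,v],-1).reshape(-1,1,2).astype(np.float64),K,np.array(p['D'],float)).reshape(h,w,2)
    z=p['range_z'].astype(float).copy(); z[z<=0]=np.nan
    X=np.dstack([n[...,0]*z,n[...,1]*z,z])
    return (X-np.array(p['t']))@np.array(p['R'])
def save(p,name): cv2.imwrite('pics/'+name+'.png',cv2.cvtColor(p['frame'],cv2.COLOR_RGB2BGR))
def tool():
    o=get_obs(); q=np.array(o['tcp_rot']); return np.array(o['position']),Rn.from_quat(q[[1,2,3,0]])
def to_tool(target):
    p,r=tool(); return r.inv().apply(np.array(target)-p)*1000
E
python3 - <<'E'
from h import *
o=get_obs(); print(o)
for c in ('top','scene'):
    p=read_camera(c); save(p,c+'0'); np.save(c+'0.npy',cloud(p))
    for n in ('jar_a_c','knob_grip','start_top','bed','con_flask','vol_flask','brush'):
        try:
            for d in cut_out(n,p)[:4]:
                X=cloud(p)[d['region']]; print(c,n,round(d['confidence'],2),np.round(d['at']),np.round(np.nanmedian(X,0),3),d['region'].sum())
        except Exception as e: print(n,e)
E
```

```text
pics
{'clock': 0.0, 'qpos': array([1.02542608e+00, 3.14020875e-01, 4.49485446e-02, 1.30360950e+00,
       2.39958568e-05, 1.43120533e+00]), 'qd': array([-0.00025532,  0.00019794, -0.00038467,  0.00037628,  0.00053336,
       -0.00032246]), 'tau': array([ 1.81907129e-03, -4.80622673e+01,  2.98535514e+01,  1.93609967e-02,
       -2.44218645e-04,  3.51280008e-06]), 'position': array([0.22669275, 0.52785143, 0.23038479]), 'tcp_rot': array([-3.27901010e-04,  2.01500447e-01,  9.79487969e-01, -8.83973373e-04]), 'ft_force': array([0.70462726, 0.88662048, 0.11270647]), 'torque': array([ 8.64067424e-05, -1.40984796e-02, -1.39466727e-02]), 'grasp_force': 0.0, 'grip_width': 1.0000194436946095}
top jar_a_c 0.98 [171. 390.] [ 0.673 -0.366  0.054] 887
top jar_a_c 0.97 [314. 388.] [ 0.26  -0.344  0.055] 1010
top jar_a_c 0.96 [232. 368.] [ 0.48  -0.288  0.092] 947
top jar_a_c 0.96 [300. 324.] [ 0.298 -0.178  0.055] 911
top knob_grip 0.63 [194. 194.] [0.569 0.175 0.144] 164
top start_top 0.48 [222. 169.] [0.493 0.258 0.111] 83
top bed 0.96 [202. 222.] [0.565 0.117 0.083] 9143
top bed 0.68 [190. 195.] [0.573 0.176 0.145] 153
top bed 0.5 [272. 204.] [0.365 0.151 0.051] 642
top con_flask 0.77 [271. 204.] [0.364 0.152 0.052] 637
top vol_flask 0.85 [142. 336.] [ 0.736 -0.193  0.062] 587
top brush 0.95 [282. 267.] [ 0.339 -0.02   0.017] 710
scene jar_a_c 0.91 [277. 188.] [ 0.489 -0.302  0.093] 1557
scene jar_a_c 0.87 [367. 219.] [ 0.683 -0.38   0.056] 1826
scene jar_a_c 0.57 [242. 116.] [ 0.273 -0.353  0.054] 1327
scene knob_grip 0.88 [172. 355.] [0.572 0.171 0.126] 397
scene knob_grip 0.55 [209. 326.] [0.586 0.096 0.06 ] 10143
scene bed 0.64 [209. 325.] [0.585 0.096 0.06 ] 10126
scene con_flask 0.74 [158. 286.] [0.381 0.144 0.053] 835
scene vol_flask 0.64 [326. 302.] [ 0.751 -0.21   0.064] 1153
scene vol_flask 0.61 [169. 352.] [0.576 0.17  0.126] 390
scene brush 0.73 [195. 234.] [ 0.345 -0.026  0.018] 782
```

View pics/top0.png

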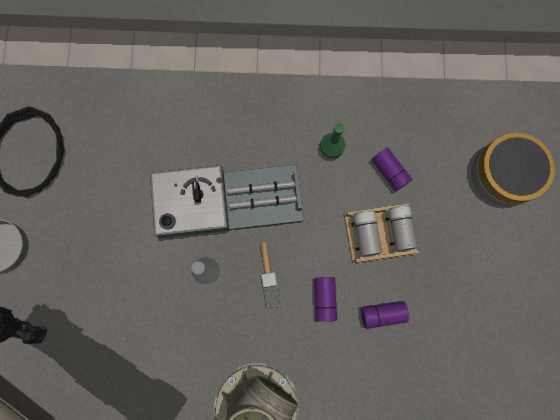

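View pics/scene0.png

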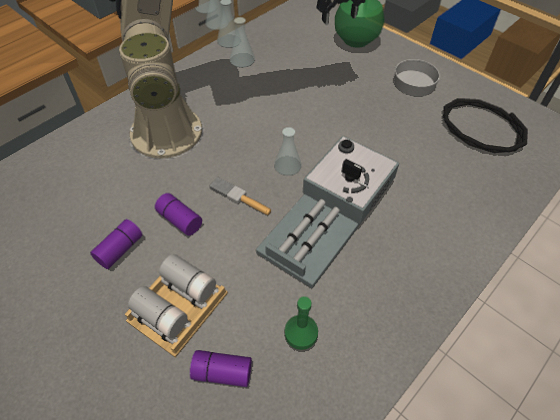

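The top view shows the mill: gearbox at (200,188), knob at (190,197) pointing up, button at (221,167), rollers at (195,262). The rack is at (233,381), with the jar nearer the mill at (232,367) and its lid at the top. Purple jars are look-alikes. Next I fit the geometry.

```bash
cat >> h.py <<'E'
from scipy.optimize import least_squares
def cyl(P,r,c0,yaw0):
    """fit level cylinder radius r to points: returns centre xy (mid extent), z, yaw, resid"""
    def f(q):
        d=P-[0,0,q[1]]; n=np.array([-np.sin(q[2]),np.cos(q[2])])
        return np.hypot(P[:,:2]@n-q[0],P[:,2]-q[1])-r
    n0=np.array([-np.sin(yaw0),np.cos(yaw0)])
    s=least_squares(f,[n0@c0[:2],c0[2],yaw0],loss='soft_l1',f_scale=.002)
    o,z,yaw=s.x; a=np.array([np.cos(yaw),np.sin(yaw)]); n=np.array([-a[1],a[0]])
    t=P[np.abs(s.fun)<.004][:,:2]@a; lo,hi=np.percentile(t,[1,99])
    return np.append(a*(lo+hi)/2+n*o,z),yaw,hi-lo,np.median(np.abs(s.fun))
E
python3 - <<'E'
from h import *
T=np.load('top0.npy').reshape(-1,3); S=np.load('scene0.npy').reshape(-1,3)
for nm,C in (('top',T),('scene',S)):
    C=C[np.isfinite(C).all(1)]
    for c in ([.48,-.29,.067],[.49,-.39,.067]):
        m=(np.hypot(C[:,0]-c[0],C[:,1]-c[1])<.085)&(C[:,2]>.062)&(abs(C[:,1]-c[1])<.055)
        print(nm,'jar',m.sum(),cyl(C[m],.03,np.array(c),.1))
    # gearbox top
    m=(abs(C[:,2]-.09)<.006)&(abs(C[:,0]-.55)<.15)&(abs(C[:,1]-.2)<.16)
    P=C[m]; print('gear',m.sum(),np.median(P[:,2]),cv2.minAreaRect((P[:,:2]*1000).astype(np.float32)))
    m=(C[:,2]>.104)&(abs(C[:,0]-.55)<.12)&(abs(C[:,1]-.2)<.12)
    P=C[m]
    k=P[np.hypot(*(P[:,:2]-[.57,.175]).T)<.05]; k=k[k[:,2]>.138]; print('knob top',len(k),k.mean(0),cv2.minAreaRect((k[:,:2]*1000).astype(np.float32)))
    b=P[np.hypot(*(P[:,:2]-[.493,.258]).T)<.03]; print('button',len(b),b.mean(0),np.percentile(b,[2,98],axis=0))
    m=(C[:,2]>.054)&(C[:,2]<.075)&(C[:,1]<.09)&(C[:,1]>-.1)&(abs(C[:,0]-.56)<.05)
    P=C[m]; print('rollers',len(P),cv2.minAreaRect((P[:,:2]*1000).astype(np.float32)))
    # two lines
    y=P[:,1]; cen,lab=None,None
    Z=P[:,:2]; d=lambda q: np.minimum(abs((Z@[np.cos(q[1]),-np.sin(q[1])])-q[0]-.0215),abs((Z@[np.cos(q[1]),-np.sin(q[1])])-q[0]+.0215))
    best=min((least_squares(d,[x0,a],loss='soft_l1',f_scale=.003) for x0 in np.linspace(.53,.6,15) for a in (-.1,0,.1)),key=lambda s:s.cost)
    print(best.x,best.cost,np.percentile(P[:,2],[50,90,98]))
E
```

```text
top jar 949 (array([ 0.48101354, -0.29360945,  0.0666321 ]), np.float64(0.17748291913645636), np.float64(0.11702000173541938), np.float64(0.001293827443922639))
top jar 960 (array([ 0.49859742, -0.39174725,  0.06647   ]), np.float64(0.17848272018376213), np.float64(0.11759948467368209), np.float64(0.0014016350867602032))
gear 3955 0.09029674767601516 ((557.2195434570312, 207.21697998046875), (180.27847290039062, 200.1904754638672), 8.071223258972168)
knob top 116 [0.57077779 0.17839942 0.14578889] ((572.2782592773438, 178.7623291015625), (50.69822311401367, 16.3033447265625), 7.350012302398682)
button 107 [0.49298586 0.25827865 0.10952092] [[0.47631477 0.24017536 0.10426257]
 [0.50945815 0.27212955 0.11521657]]
rollers 601 ((577.6400756835938, -4.8909759521484375), (64.54405975341797, 189.61538696289062), 0.16886931657791138)
[ 0.58113646 -0.11849715] 0.00583947321696458 [0.05825961 0.0644684  0.07002239]
scene jar 1435 (array([ 0.47895738, -0.29620763,  0.0687438 ]), np.float64(0.17143411057814678), np.float64(0.11851119423982709), np.float64(0.0009872025756527888))
scene jar 1598 (array([ 0.49745545, -0.39394682,  0.06829324]), np.float64(0.1695160228397196), np.float64(0.11829276496647134), np.float64(0.000970850636805104))
gear 3252 0.09120602626866997 ((557.7664794921875, 202.81275939941406), (182.43896484375, 203.8980255126953), 7.9760236740112305)
knob top 135 [0.57301053 0.17304054 0.14576914] ((571.9286499023438, 173.9276580810547), (50.043968200683594, 17.77751922607422), 7.090489864349365)
button 89 [0.49699269 0.2507184  0.11059791] [[0.48265568 0.23644781 0.10416672]
 [0.51216019 0.26471254 0.11599755]]
rollers 697 ((580.52783203125, -4.776374816894531), (61.77922439575195, 191.4622344970703), 2.715294122695923)
[ 0.58083522 -0.12871291] 0.006266096098224507 [0.05968327 0.06424539 0.07029408]
```

Request:
{"method": "arm_command", "body": {
  "targets": [
    [[-50,-37,0],[0,0,-0.05],100],
    [[-100,-74,0],[0,0,-0.1],100],
    [[-150,-111,0],[0,0,-0.15],100],
    [[-200,-148,0],[0,0,-0.2],100],
    [[-250,-185,0],[0,0,-0.25],100],
    [[-300,-222,0],[0,0,-0.3],100],
    [[-345,-262,0],[0,0,-0.35],100],
    [[-375,-312,0],[0,0,-0.4],100],
    [[-402,-365,0],[0,0,-0.45],100],
    [[-430,-418,0],[0,0,-0.5],100]
  ]
}}

```text
clock: 2.05
position: [0.4571, -0.0274, 0.2315]
tcp_rot: [0.0, -0.048, 0.999, -0.0]
ft_force: [1.8, -0.2, 0.0]
grip_width: 1.0
grasp_force: 0.0
```

Run:
```python
from h import *
p,r=tool(); print(get_obs()['clock'],p,r.as_matrix()[:,0],to_tool([.47,-.29,.24]))
```

```text
2.05 [ 0.45710749 -0.02739798  0.23151684] [-9.95405911e-01 -9.57409203e-02 -8.65166363e-04] [  12.3011434  -262.63084936   -8.46879055]
```

Request:
{"method": "arm_command", "body": {
  "targets": [
    [[2,-50,0],[0,0,-0.04],100],
    [[5,-105,0],[0,0,-0.08],100],
    [[7,-160,0],[0,0,-0.08],100],
    [[10,-215,0],[0,0,-0.08],100],
    [[12,-250,0],[0,0,-0.08],100],
    [[12,-263,0],[0,0,-0.08],100],
    [[12,-263,0],[0,0,-0.08],100]
  ]
}}

```text
clock: 2.92
position: [0.4698, -0.2885, 0.231]
tcp_rot: [-0.0, -0.087, 0.996, 0.0]
ft_force: [0.0, 0.7, -0.1]
grip_width: 1.001
grasp_force: 0.0
```

```bash
cat > wj.py <<'E'
from h import *
p=read_camera('wrist'); save(p,'wj'); C=cloud(p)
q,r=tool(); print(get_obs()['clock'],q,np.arctan2(*r.as_matrix()[[1,0],0]))
P=C.reshape(-1,3); P=P[np.isfinite(P).all(1)]; print(len(P),P.min(0),P.max(0))
for c in ([.48,-.294,.067],[.498,-.392,.067]):
    m=(np.hypot(P[:,0]-c[0],P[:,1]-c[1])<.085)&(P[:,2]>.062)&(P[:,2]<.11)&(abs(P[:,1]-c[1])<.055)
    if m.sum()>100: print(m.sum(),cyl(P[m],.03,np.array(c),.17))
E
python3 wj.py
```

```text
2.975 [ 0.46972838 -0.28765438  0.23113799] -2.9672499459099555
234184 [ 0.21866864 -0.63961071 -0.00492801] [0.8969501  0.12606386 0.33319382]
7766 (array([ 0.4798396 , -0.29635253,  0.0659741 ]), np.float64(0.17472473045551887), np.float64(0.11713054164959147), np.float64(0.0004100949348144686))
7661 (array([ 0.49690443, -0.39525156,  0.06601369]), np.float64(0.1792925324964192), np.float64(0.11593403634891619), np.float64(0.0004334062348999093))
```

View pics/wj.png

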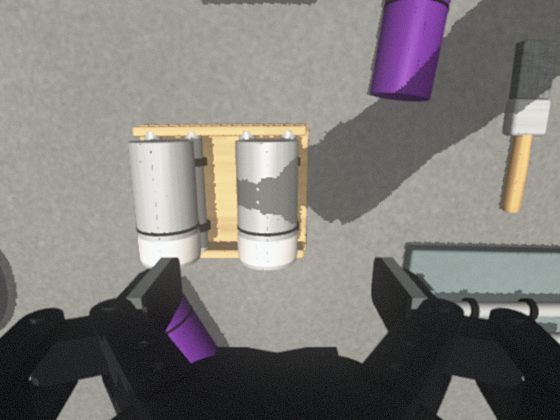

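Run:
```python
from h import *
p=read_camera('wrist'); C=cloud(p)
for r,c in ((130,220),(253,220),(200,305),(200,303),(240,305),(200,203),(200,220)): print(r,c,np.round(C[r,c],3))
print(to_tool([.480,-.296,.10]),to_tool([.480,-.296,.044]))
```

```text
130 220 [ 0.422 -0.355  0.037]
253 220 [ 0.555 -0.337  0.038]
200 305 [ 0.485 -0.251  0.008]
200 303 [ 0.485 -0.253  0.008]
240 305 [ 0.534 -0.241  0.007]
200 203 [ 0.499 -0.364  0.033]
200 220 [ 0.502 -0.349  0.01 ]
[ -8.50806135 -10.59305484 131.27304089] [ -8.51470309 -10.64249208 187.27301868]
```

Clear all round. Descend straight and close.

Request:
{"method": "arm_command", "body": {
  "targets": [
    [[-5,-6,40],[0,0,0],100],
    [[-8,-11,80],[0,0,0],100],
    [[-8,-11,120],[0,0,0],100],
    [[-8,-11,150],[0,0,0],100],
    [[-8,-11,175],[0,0,0],100],
    [[-8,-11,187],[0,0,0],100],
    [[-8,-11,187],[0,0,0],100],
    [[-8,-11,187],[0,0,0],50]
  ]
}}

```text
clock: 4.03
position: [0.4805, -0.2981, 0.0455]
tcp_rot: [0.001, -0.087, 0.996, -0.001]
ft_force: [0.7, 0.8, 0.4]
grip_width: 0.819
grasp_force: 0.0
```

Request:
{"method": "arm_command", "body": {
  "targets": [
    [[0,0,0],[0,0,0],40],
    [[0,0,0],[0,0,0],40],
    [[0,0,0],[0,0,0],40],
    [[0,0,0],[0,0,0],40],
    [[0,0,0],[0,0,0],40],
    [[0,0,0],[0,0,0],40]
  ]
}}

```text
clock: 4.78
position: [0.4803, -0.2962, 0.0461]
tcp_rot: [0.001, -0.088, 0.996, 0.001]
ft_force: [-1.3, 7.4, 8.3]
grip_width: 0.686
grasp_force: 63.1
```

Request:
{"method": "arm_command", "body": {
  "targets": [
    [[0,0,-5],[0,0,0],40],
    [[0,0,-15],[0,0,0],40],
    [[0,0,-35],[0,0,0],40],
    [[0,0,-60],[0,0,0],40],
    [[0,0,-85],[0,0,0],40],
    [[0,0,-100],[0,0,0],40],
    [[0,0,-100],[0,0,0],40],
    [[0,0,-100],[0,0,0],40],
    [[0,0,-100],[0,0,0],40],
    [[0,0,-100],[0,0,0],40]
  ]
}}

```text
clock: 6.02
position: [0.4793, -0.2975, 0.1434]
tcp_rot: [-0.001, -0.087, 0.996, 0.001]
ft_force: [0.5, -0.4, -6.9]
grip_width: 0.681
grasp_force: 66.3
```

Run:
```python
from h import *
f=[]
for i in range(3):
    p=read_camera('wrist'); f.append(np.r_[get_obs()['ft_force'],get_obs()['torque']])
print(np.round(f,2)); save(p,'w2')
C=cloud(p); q,r=tool(); print(q,r.as_matrix())
P=C.reshape(-1,3); P=P[np.isfinite(P).all(1)]
m=(P[:,2]>.14)&(P[:,2]<.22)&(np.hypot(P[:,0]-.48,P[:,1]+.296)<.09)
a=np.array([np.cos(.175),np.sin(.175)]);t=(P[m][:,:2]-q[:2])@a; print(m.sum(),np.percentile(t,[1,99])) 
print('bed',to_tool([.584,-.004,.146]))
print(recognise('jar_a_c',p))
```

```text
[[ 0.11 -0.92 -6.48  0.01  0.   -0.01]
 [ 0.01 -0.57 -7.    0.02  0.05  0.06]
 [ 0.38 -0.59 -7.1   0.   -0.02  0.01]]
[ 0.4795344  -0.29774061  0.14390446] [[-9.84862709e-01 -1.73335628e-01 -4.52945033e-04]
 [-1.73335838e-01  9.84862661e-01  4.75407511e-04]
 [ 3.63683591e-04  5.46722736e-04 -9.99999784e-01]]
55124 [-0.05966357  0.01266347]
bed [-153.79928975  271.18769267   -2.00321148]
[{'at': [380.7, 140.6], 'confidence': 0.8}, {'at': [238.7, 273.1], 'confidence': 0.67}, {'at': [38.0, 464.4], 'confidence': 0.59}]
```

About 7 N (0.71 kg), so this is the heavy jar and the low gear applies. Move to hover over the rollers while turning.

Request:
{"method": "arm_command", "body": {
  "targets": [
    [[0,0,-40],[0,0,0.1],40],
    [[-15,28,-50],[0,0,0.28],40],
    [[-33,58,-50],[0,0,0.46],40],
    [[-51,90,-50],[0,0,0.64],40],
    [[-69,122,-50],[0,0,0.82],40],
    [[-87,154,-50],[0,0,1.0],40],
    [[-105,186,-50],[0,0,1.18],40],
    [[-123,218,-50],[0,0,1.36],40],
    [[-140,250,-50],[0,0,1.54],40],
    [[-154,271,-50],[0,0,1.62],40]
  ]
}}

```text
clock: 7.48
position: [0.5846, -0.0026, 0.1943]
tcp_rot: [-0.0, 0.662, 0.749, 0.0]
ft_force: [-0.3, -0.4, -5.8]
grip_width: 0.681
grasp_force: 68.7
```

Request:
{"method": "arm_command", "body": {
  "targets": [
    [[0,0,0],[0,0,0],40],
    [[0,0,0],[0,0,0],40]
  ]
}}

```text
clock: 7.72
position: [0.5841, -0.0045, 0.1941]
tcp_rot: [-0.0, 0.661, 0.75, -0.0]
ft_force: [0.1, -0.1, -7.2]
grip_width: 0.685
grasp_force: 68.7
```

Run:
```python
from h import *
p=read_camera('wrist'); save(p,'w3'); C=cloud(p); np.save('w3.npy',C)
q,r=tool(); print(get_obs()['clock'],q,np.arctan2(*r.as_matrix()[[1,0],0]))
P=C.reshape(-1,3); P=P[np.isfinite(P).all(1)]
m=(P[:,2]>.15)&(np.hypot(P[:,0]-q[0],P[:,1]-q[1])<.09); a=np.array([-np.sin(.125),np.cos(.125)])
print('jar',np.percentile((P[m][:,:2]-q[:2])@a,[1,99]))
m=(abs(P[:,2]-.09)<.006)&(abs(P[:,0]-.55)<.15)&(abs(P[:,1]-.2)<.16); G=P[m]
print('gear',m.sum(),np.median(G[:,2]),cv2.minAreaRect((G[:,:2]*1000).astype(np.float32)))
m=(P[:,2]>.138)&(P[:,2]<.155)&(np.hypot(P[:,0]-.572,P[:,1]-.176)<.045);k=P[m]
if m.sum(): print('knob',m.sum(),k.mean(0),cv2.minAreaRect((k[:,:2]*1000).astype(np.float32)))
m=(P[:,2]>.054)&(P[:,2]<.075)&(P[:,1]<.1)&(P[:,1]>-.11)&(abs(P[:,0]-.58)<.06); Z=P[m]
print('roll',m.sum(),Z.min(0),Z.max(0))
for yy in np.arange(-.1,.1,.02):
    s=Z[abs(Z[:,1]-yy)<.004]
    for side in (-1,1):
        t=s[(s[:,0]-.584)*side>0]
        if len(t)>20: print(round(yy,2),side,len(t),np.round(t[:,0].min(),4),np.round(t[:,0].max(),4),np.round(np.percentile(t[:,2],95),4))
```

```text
7.775 [ 0.58406041 -0.00483499  0.19416237] 1.6958469567648842
jar [-0.0112499   0.06010497]
gear 14509 0.08973625036467923 ((568.9459838867188, 125.61872863769531), (180.3297119140625, 41.048824310302734), 7.78160285949707)
roll 2133 [0.5200589  0.04788846 0.05400212] [0.60833001 0.09999761 0.07485783]
0.06 -1 175 0.5486 0.565 0.0586
0.06 1 168 0.5923 0.608 0.0588
0.08 -1 182 0.5458 0.5616 0.059
0.08 1 182 0.5895 0.6053 0.0589
```

View pics/w3.png

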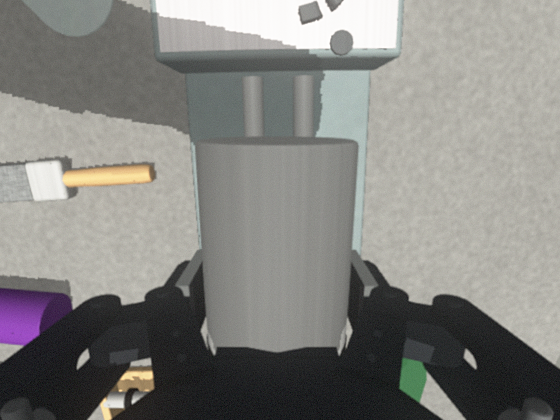

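Rollers at columns 252 and 304 below the jar, gearbox wall at row 60. The jar lines up with them and needs a shift of about 2.5 mm in x. Lower it slowly.

Request:
{"method": "arm_command", "body": {
  "targets": [
    [[0,2.5,30],[0,0,-0.008],40],
    [[0,2.5,60],[0,0,-0.008],40],
    [[0,2.5,85],[0,0,-0.008],40],
    [[0,2.5,105],[0,0,-0.008],40],
    [[0,2.5,116],[0,0,-0.008],40],
    [[0,2.5,121],[0,0,-0.008],40],
    [[0,2.5,124],[0,0,-0.008],40],
    [[0,2.5,124],[0,0,-0.008],40]
  ]
}}

```text
clock: 8.78
position: [0.5872, -0.0041, 0.0708]
tcp_rot: [0.0, 0.659, 0.753, 0.0]
ft_force: [1.0, -0.6, -6.6]
grip_width: 0.684
grasp_force: 68.6
```

Request:
{"method": "arm_command", "body": {
  "targets": [
    [[0,0,1],[0,0,0],40],
    [[0,0,2],[0,0,0],40],
    [[0,0,3],[0,0,0],40],
    [[0,0,3],[0,0,0],40]
  ]
}}

```text
clock: 9.28
position: [0.5867, -0.0039, 0.0672]
tcp_rot: [-0.0, 0.659, 0.753, -0.0]
ft_force: [-1.4, 1.2, -7.3]
grip_width: 0.683
grasp_force: 68.6
```

Request:
{"method": "arm_command", "body": {
  "targets": [
    [[0,0,0.5],[0,0,0],40],
    [[0,0,1],[0,0,0],40],
    [[0,0,1],[0,0,0],40]
  ]
}}

```text
clock: 9.65
position: [0.587, -0.004, 0.0666]
tcp_rot: [0.0, 0.659, 0.753, 0.0]
ft_force: [-1.2, 0.5, -3.8]
grip_width: 0.682
grasp_force: 68.7
```

Touching at the expected height. One more millimetre, then release.

Request:
{"method": "arm_command", "body": {
  "targets": [
    [[0,0,0.5],[0,0,0],40],
    [[0,0,1],[0,0,0],40],
    [[0,0,1],[0,0,0],40]
  ]
}}

```text
clock: 10.02
position: [0.5871, -0.004, 0.0664]
tcp_rot: [0.0, 0.659, 0.753, 0.0]
ft_force: [-4.5, -0.1, 5.7]
grip_width: 0.686
grasp_force: 69.7
```

Request:
{"method": "arm_command", "body": {
  "targets": [
    [[0,0,0],[0,0,0],75],
    [[0,0,0],[0,0,0],85],
    [[0,0,0],[0,0,0],100],
    [[0,0,0],[0,0,0],100],
    [[0,0,0],[0,0,0],100]
  ]
}}

```text
clock: 10.65
position: [0.5869, -0.004, 0.0652]
tcp_rot: [0.0, 0.659, 0.753, 0.0]
ft_force: [0.5, -1.0, -1.1]
grip_width: 1.002
grasp_force: 0.0
```

Request:
{"method": "arm_command", "body": {
  "targets": [
    [[0,0,-10],[0,0,0],100],
    [[0,0,-30],[0,0,0],100],
    [[0,0,-60],[0,0,0],100],
    [[0,0,-100],[0,0,0],100],
    [[-15,0,-140],[0,0,0],100],
    [[-25,0,-150],[0,0,0],100],
    [[-25,0,-150],[0,0,0],100]
  ]
}}

```text
clock: 11.52
position: [0.5907, -0.0294, 0.216]
tcp_rot: [0.001, 0.659, 0.752, 0.001]
ft_force: [0.4, 0.3, 0.5]
grip_width: 1.001
grasp_force: 0.0
```

Run:
```python
from h import *
q,r=tool(); print(get_obs()['clock'],q,np.arctan2(*r.as_matrix()[[1,0],0]),get_obs()['ft_force'])
for c in ('wrist','top'):
    p=read_camera(c); save(p,c+'4'); C=cloud(p)
    P=C.reshape(-1,3); P=P[np.isfinite(P).all(1)]
    m=(P[:,2]>.08)&(P[:,2]<.124)&(abs(P[:,0]-.586)<.045)&(P[:,1]<.075)&(P[:,1]>-.085); print(m.sum())
    if m.sum()>100: print(c,cyl(P[m],.03,np.array([.586,-.004,.087]),1.70))
    if c=='wrist':
        m=(abs(P[:,2]-.09)<.004)&(abs(P[:,0]-.55)<.15)&(P[:,1]>.08)&(P[:,1]<.36); G=P[m]
        print('gear',m.sum(),np.median(G[:,2]),cv2.minAreaRect((G[:,:2]*1000).astype(np.float32)))
        m=(P[:,2]>.138)&(P[:,2]<.155)&(np.hypot(P[:,0]-.572,P[:,1]-.176)<.045);k=P[m]
        if m.sum(): print('knob',m.sum(),k.mean(0),cv2.minAreaRect((k[:,:2]*1000).astype(np.float32)))
        m=(P[:,2]>.106)&(P[:,2]<.12)&(np.hypot(P[:,0]-.495,P[:,1]-.255)<.035);k=P[m]
        if m.sum(): print('btn',m.sum(),k.mean(0),cv2.minEnclosingCircle((k[:,:2]*1000).astype(np.float32)))
```

```text
11.525 [ 0.59066915 -0.02944074  0.21599926] 1.7026740622274086 [0.4427353  0.2885296  0.45762612]
10633
wrist (array([ 0.58772811, -0.00372208,  0.08608743]), np.float64(1.7049222531169042), np.float64(0.11633350551690742), np.float64(0.0003881971148155042))
gear 6732 0.08956082091035533 ((570.3248291015625, 115.65589904785156), (179.2112274169922, 22.4902400970459), 7.5069899559021)
0
```

View pics/wrist4.png

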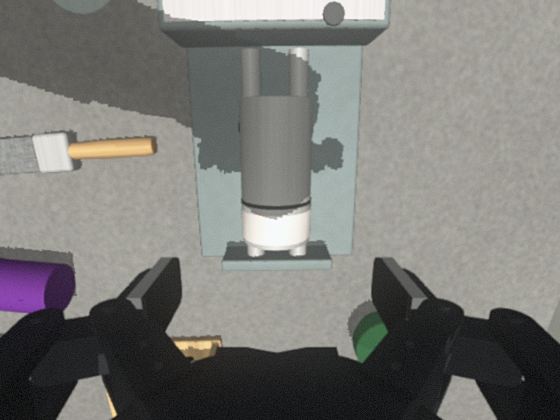

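The jar lies properly on the rollers: within about 2 mm, lid end at (228,275). Next, the knob.

Request:
{"method": "arm_command", "body": {
  "targets": [
    [[20,8,-10],[0,0,-0.17],100],
    [[45,16,-20],[0,0,-0.35],100],
    [[70,24,-20],[0,0,-0.53],100],
    [[95,33,-20],[0,0,-0.71],100],
    [[120,42,-20],[0,0,-0.89],100],
    [[145,51,-20],[0,0,-1.07],100],
    [[170,60,-20],[0,0,-1.25],100],
    [[195,70,-20],[0,0,-1.43],100],
    [[220,80,-20],[0,0,-1.565],100],
    [[220,80,-20],[0,0,-1.565],100]
  ]
}}

```text
clock: 12.88
position: [0.6393, 0.202, 0.2328]
tcp_rot: [-0.002, -0.065, 0.998, -0.0]
ft_force: [-1.1, -0.3, 0.7]
grip_width: 0.999
grasp_force: 0.0
```

Request:
{"method": "arm_command", "body": {
  "targets": [
    [[0,0,0],[0,0,0],70],
    [[0,0,0],[0,0,0],70]
  ]
}}

```text
clock: 13.12
position: [0.6399, 0.1992, 0.2348]
tcp_rot: [-0.001, -0.063, 0.998, -0.0]
ft_force: [-0.4, 0.0, 0.3]
grip_width: 0.701
grasp_force: 0.0
```

Run:
```python
from h import *
q,r=tool(); print(get_obs()['clock'],q,np.arctan2(*r.as_matrix()[[1,0],0]))
p=read_camera('wrist'); save(p,'w5'); C=cloud(p)
P=C.reshape(-1,3); P=P[np.isfinite(P).all(1)]
m=(P[:,2]>.14)&(P[:,2]<.153)&(np.hypot(P[:,0]-.572,P[:,1]-.176)<.045);k=P[m]
if m.sum(): print('knob',m.sum(),k.mean(0),cv2.minAreaRect((k[:,:2]*1000).astype(np.float32)))
for lo,hi in ((.109,.117),(.1,.109)):
    m=(P[:,2]>lo)&(P[:,2]<hi)&(np.hypot(P[:,0]-.495,P[:,1]-.255)<.035);k=P[m]
    if m.sum(): print('btn',m.sum(),k.mean(0),cv2.minEnclosingCircle((k[:,:2]*1000).astype(np.float32)))
print(to_tool([.572,.175,.109]))
```

```text
13.125 [0.6399057  0.19915711 0.23482869] -3.015929189948352
knob 1645 [0.57091208 0.17704999 0.14573548] ((571.3018188476562, 176.95314025878906), (49.78060531616211, 16.074533462524414), 8.4679594039917)
btn 1028 [0.49499761 0.25618141 0.11085906] ((495.076904296875, 256.15606689453125), 13.833100318908691)
btn 1311 [0.49652267 0.25463526 0.10169927] ((494.81842041015625, 256.4886474609375), 21.867788314819336)
[ 70.43637486 -15.38311613 126.13719139]
```

View pics/w5.png

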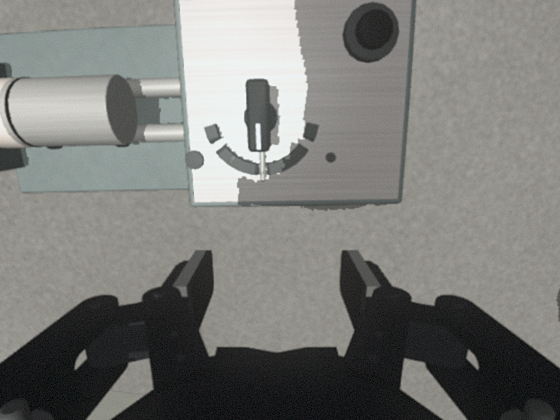

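Knob at (115,258), pointer at (165,263) in the neutral notch, button at (28,372). The knob axis is about (0.571, 0.177) and the button (0.495, 0.256), top at 0.111. Descend on the knob and grip it.

Request:
{"method": "arm_command", "body": {
  "targets": [
    [[30,-6,15],[0,0,-0.015],60],
    [[60,-12,30],[0,0,-0.015],60],
    [[71,-13,60],[0,0,-0.015],60],
    [[71,-13,90],[0,0,-0.015],60],
    [[71,-13,112],[0,0,-0.015],60],
    [[71,-13,124],[0,0,-0.015],60],
    [[71,-13,124],[0,0,-0.015],60],
    [[71,-13,124],[0,0,-0.015],10],
    [[71,-13,124],[0,0,-0.015],10],
    [[71,-13,124],[0,0,-0.015],10]
  ]
}}

```text
clock: 14.42
position: [0.5724, 0.1776, 0.1126]
tcp_rot: [0.001, -0.071, 0.997, -0.0]
ft_force: [-0.6, -3.8, 4.6]
grip_width: 0.179
grasp_force: 59.6
```

Request:
{"method": "arm_command", "body": {
  "targets": [
    [[0,0,0],[0,0,0],0],
    [[0,0,0],[0,0,0],0],
    [[0,0,0],[0,0,0],0],
    [[0,0,0],[0,0,0],0]
  ]
}}

```text
clock: 14.92
position: [0.5724, 0.1776, 0.1126]
tcp_rot: [0.001, -0.071, 0.997, -0.0]
ft_force: [-0.7, -3.7, 5.7]
grip_width: 0.181
grasp_force: 59.7
```

Request:
{"method": "arm_command", "body": {
  "targets": [
    [[0,0,-4],[0,0,0],0],
    [[0,0,-8],[0,0,0],0],
    [[0,0,-12],[0,0,0],0],
    [[0,0,-14],[0,0,0],0],
    [[0,0,-14],[0,0,0],0],
    [[0,0,-14],[0,0,0],0]
  ]
}}

```text
clock: 15.68
position: [0.5722, 0.1776, 0.1241]
tcp_rot: [0.0, -0.071, 0.997, -0.0]
ft_force: [6.0, -2.0, -7.5]
grip_width: 0.181
grasp_force: 58.5
```

Request:
{"method": "arm_command", "body": {
  "targets": [
    [[0.5,0,-1],[0,0,0.1],0],
    [[1,0,-1],[0,0,0.22],0],
    [[1,0,-1],[0,0,0.36],0],
    [[1,0,-1],[0,0,0.5],0],
    [[1,0,-1],[0,0,0.64],0],
    [[1,0,-1],[0,0,0.78],0],
    [[1,0,-1],[0,0,0.92],0],
    [[1,0,-1],[0,0,1.047],0],
    [[1,0,-1],[0,0,1.047],0],
    [[1,0,-1],[0,0,1.047],0]
  ]
}}

```text
clock: 16.92
position: [0.5717, 0.1763, 0.125]
tcp_rot: [0.001, 0.438, 0.899, -0.001]
ft_force: [6.7, -5.7, -9.4]
grip_width: 0.175
grasp_force: 58.6
```

Run:
```python
from h import *
q,r=tool(); o=get_obs(); print(o['clock'],q,np.arctan2(*r.as_matrix()[[1,0],0])+np.pi-2*np.pi*0,o['ft_force'],o['torque'],o['grip_width'])
```

```text
16.925 [0.57174975 0.1762797  0.12504376] 5.376967977923008 [ 6.72071051 -5.74251934 -9.40789518] [-1.25024481 -1.60336956  0.02123098] 0.17519861114261517
```

Request:
{"method": "arm_command", "body": {
  "targets": [
    [[0,0,4],[0,0,0],0],
    [[0,0,8],[0,0,0],0],
    [[0,0,12],[0,0,0],0],
    [[0,0,12],[0,0,0],0],
    [[0,0,12],[0,0,0],60],
    [[0,0,12],[0,0,0],60],
    [[0,0,12],[0,0,0],60],
    [[0,0,12],[0,0,0],60]
  ]
}}

```text
clock: 17.92
position: [0.5704, 0.1782, 0.1145]
tcp_rot: [-0.0, 0.437, 0.899, 0.0]
ft_force: [0.6, -0.2, 0.7]
grip_width: 0.604
grasp_force: 0.0
```

Request:
{"method": "arm_command", "body": {
  "targets": [
    [[0,0,-30],[0,0,0],60],
    [[0,0,-70],[0,0,0],60],
    [[0,0,-105],[0,0,-0.15],60],
    [[-15,0,-110],[0,0,-0.33],60],
    [[-30,0,-110],[0,0,-0.5],30],
    [[-40,0,-110],[0,0,-0.68],0],
    [[-55,0,-110],[0,0,-0.86],0],
    [[-70,0,-110],[0,0,-1.04],0],
    [[-70,0,-110],[0,0,-1.04],0],
    [[-70,0,-110],[0,0,-1.04],0]
  ]
}}

```text
clock: 19.18
position: [0.6134, 0.1232, 0.2243]
tcp_rot: [-0.0, -0.066, 0.998, 0.0]
ft_force: [0.3, 0.1, 0.1]
grip_width: 0.002
grasp_force: 0.0
```

Run:
```python
from h import *
q,r=tool(); print(get_obs()['clock'],q,np.arctan2(*r.as_matrix()[[1,0],0]),get_obs()['grip_width'])
for c in ('wrist','top'):
    p=read_camera(c); save(p,c+'6'); C=cloud(p)
    P=C.reshape(-1,3); P=P[np.isfinite(P).all(1)]
    m=(P[:,2]>.14)&(P[:,2]<.165)&(np.hypot(P[:,0]-.572,P[:,1]-.176)<.035);k=P[m]
    if m.sum(): print('knob',m.sum(),k.mean(0),cv2.minAreaRect((k[:,:2]*1000).astype(np.float32)))
print('above button',to_tool([.495,.256,.15]))
```

```text
19.175 [0.61336028 0.12318775 0.22428291] -3.0093225628726565 0.00201403220214948
knob 1633 [0.57077766 0.1760219  0.14556625] ((571.3526000976562, 176.56809997558594), (16.496822357177734, 49.50120544433594), 38.72685241699219)
above button [ 99.54930292 147.19815253  74.44644262]
```

View pics/wrist6.png

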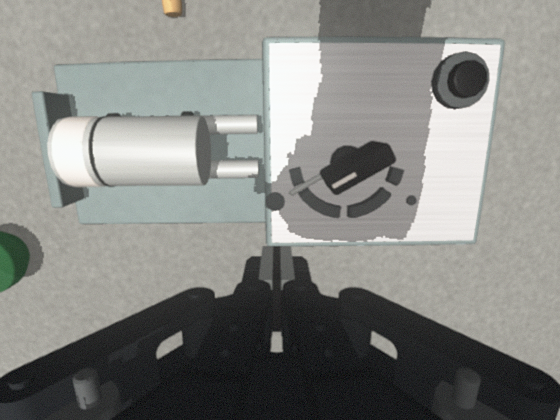

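The knob is down (top at 0.1456, as before), and its pointer at (188,293) lies in the notch by the big disc. Press the button with the fingers shut.

Request:
{"method": "arm_command", "body": {
  "targets": [
    [[25,37,0],[0,0,0],0],
    [[50,74,10],[0,0,0],0],
    [[75,111,25],[0,0,0],0],
    [[99,147,50],[0,0,0],0],
    [[99.5,147,80],[0,0,0],0],
    [[99.5,147,100],[0,0,0],0],
    [[99.5,147,108],[0,0,0],0],
    [[99.5,147,108],[0,0,0],0]
  ]
}}

```text
clock: 20.27
position: [0.4951, 0.2552, 0.1163]
tcp_rot: [-0.0, -0.067, 0.998, -0.0]
ft_force: [0.3, -0.1, -0.4]
grip_width: -0.001
grasp_force: 0.0
```

Request:
{"method": "arm_command", "body": {
  "targets": [
    [[0,0,3],[0,0,0],0],
    [[0,0,6],[0,0,0],0],
    [[0,0,9],[0,0,0],0],
    [[0,0,11],[0,0,0],0],
    [[0,0,12],[0,0,0],0],
    [[0,0,12],[0,0,0],0]
  ]
}}

```text
clock: 21.02
position: [0.4962, 0.2552, 0.1059]
tcp_rot: [0.001, -0.067, 0.998, 0.0]
ft_force: [-1.5, -1.3, 11.1]
grip_width: 0.001
grasp_force: 5.4
```

Bottomed out at 11 N. Retreat.

Request:
{"method": "arm_command", "body": {
  "targets": [
    [[0,0,-15],[0,0,0],0],
    [[0,0,-45],[0,0,0],0],
    [[0,0,-85],[0,0,0],0],
    [[0,0,-110],[0,0,0],0],
    [[0,0,-110],[0,0,0],0],
    [[0,0,-110],[0,0,0],0]
  ]
}}

```text
clock: 21.78
position: [0.4947, 0.2549, 0.2134]
tcp_rot: [-0.001, -0.068, 0.998, -0.0]
ft_force: [-0.2, 0.4, 0.1]
grip_width: -0.0
grasp_force: 0.0
```

Run:
```python
from h import *
p=read_camera('scene'); P=cloud(p).reshape(-1,3); P=P[np.isfinite(P).all(1)]
m=(P[:,2]>.08)&(P[:,2]<.124)&(abs(P[:,0]-.586)<.045)&(P[:,1]<.075)&(P[:,1]>-.085)
print(cyl(P[m],.03,np.array([.586,-.004,.087]),1.70))
c=[.497,-.394]; m=(np.hypot(P[:,0]-c[0],P[:,1]-c[1])<.085)&(P[:,2]>.062)&(abs(P[:,1]-c[1])<.055)
print(cyl(P[m],.03,np.array(c+[.067]),.17))
k=P[(P[:,2]>.138)&(P[:,2]<.165)&(np.hypot(P[:,0]-.572,P[:,1]-.173)<.04)]; print(k.mean(0) if len(k) else None)
print(get_obs()['position'],get_obs()['ft_force']); print(close_job())
```

```text
(array([ 0.58607753, -0.00602505,  0.08763272]), np.float64(1.7069393744133936), np.float64(0.11659246464527517), np.float64(0.0012083226297679994))
(array([ 0.49729308, -0.39406414,  0.0684482 ]), np.float64(0.17068326518048488), np.float64(0.1186478658213656), np.float64(0.0009261725536836851))
[0.57337046 0.17181803 0.14639044]
[0.49447509 0.25477339 0.21294077] [ 0.72695775  0.08458312 -0.41977173]
the job is handed in; nothing more can be done
None
```

The near-bay jar felt heavy (about 0.71 kg) and now lies on the rollers, the knob is down in the big-disc notch, the start button was pressed fully and let go, and the job was handed in at about 22 s; no verdict came back.

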